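# Hook a dropped ring out from behind the bench guard

### The arm

A 7-joint arm with a two-finger parallel gripper is mounted at the origin on the work surface. World frame = base frame: x ahead of the robot, y to its left, z up, the work surface at z = 0. Lengths are in m, angles in rad, forces in N, time in s.
With the tool pointing down it reaches from about 0.4 to 0.875 m from the base axis. Payload 19.3 kg.
Tool frame: the origin (TCP) lies midway between the tips of the shut fingers; the grasp point (between the pads) lies 19 mm behind it (tcp_to_grasp is the z of the grasp point in the tool frame, in m); z points along the fingers, y is the line along which they close (so a half turn about z gives the same grasp; the last joint's range is limited). The gripper opens to 85 mm and grips with 20 to 120 N. Pads are 22 mm wide; open, the fingers measure 114 mm over their backs; the gripper's body (76 mm by 85 mm) begins 54 mm behind the grasp point. The pads swing forward as they close: fully open they stand 13 mm farther back than shut.
Start: joints at [1.11, 0.521, -0.036, 1.599, 0.021, 1.021, -0.113], TCP at [0.238, -0.578, 0.231] pointing down, gripper open.
Joint ranges: [-2.91, 2.91], [-0.3, 2.13], [-1.5, 1.42], [0.17, 2.43], [-1.26, 4.41], [0.16, 1.93], [-2.52, 2.52]. Speed limits (rad/s): [1.89, 1.89, 2.39, 2.39, 3.01, 3.01, 3.01].

### API

Orientations are given as [roll, pitch, yaw] about the fixed x, y, z axes, in that order (R = Rz(yaw) Ry(pitch) Rx(roll)).
In Python, from workcell import * gives the robot as it stands.
- The arm moves only by the tool send_rows, never from a script. Its argument "increments" is a list of rows, each a list of 3 entries, a list of its own where there are three numbers: the shift along the tool's x, y, z in mm, then the turn, a rotation vector about the tool's x, y, z in degrees, then the gripper's target within -1 to 1 (fully open at 1, half-way at 0, shut at -1). In form: [[[x, y, z], [wx, wy, wz], grip], ...]. A call has 1 to 10 rows; each row is the pose to reach, as a shift and turn from the pose commanded when the call began, along the tool's axes at that moment; what a row does not reach only later rows make up. A row lasts 1/10 s, in which the tool goes at most 50 mm and 8.59 degrees, less where a joint would pass 70% of its speed; a pose out of reach is approached as far as the arm can. A call with a gripper value outside its range is refused whole. The fingers move at their own pace and stop on an object; "newtons" is the grip in N (left out, the last holds). Time passes only in rows, so rows that repeat a pose let the fingers close. It gives the time, the measured TCP pose, the force, the opening and the grip force at its end, in the units of the state.
- observe(): the state, without advancing time (a new reading comes with each control period).
- grab_frame(name): name is "side" or "top"; returns the picture (480x640x3 uint8, blue, green, red); there is no depth.
- camera_params(name): a dict with "fovy" (degrees; the focal length in pixels is half the picture's height over the tangent of half this angle, whatever the lens; pixels are square), "cx", "cy" (the principal point, pixels), "extrinsics" (4x4, takes a point from world to camera coordinates). Camera axes: x right, y down, z forward; pixel columns grow to the right and rows downward; lengths in m; the calibration is good to about 2 mm. A picture is of the moment at which its call begins. camera_params takes no time and is no camera call.
- job_done(): hands the job in; it is judged then, once.
The state is a dict: "clock": time; "qpos": joint angles; "qd": joint speeds; "joint_efforts": joint torques, N m; "position": TCP position; "tool_rot": TCP orientation; "force": force on the tool from outside, world axes, zero at the start; "moment": the same for the moment, N m; "grip_width": finger opening in m; "finger_force": force on a finger pad.
Only numpy, scipy, OpenCV 4.12 (cv2) and the standard library are available. Lean on these libraries where they do the work, as an engineer would, in place of code of your own. Each camera call takes 0.05 s, during which the arm holds its last target. There are 200 camera calls.

### The job

A steel ring has been dropped behind the fixed guard. Take the hooked rod from its cradle, reach it under the guard, put its end into the ring and slide the ring out along the bench until it is fully home in the V-shaped stop in front of the guard, holding it there under a light steady pull for half a second (more than 3 N, never more than 20 N). Then lay the rod back in its cradle, without touching the ring with the gripper, pressing hard on the guard or disturbing the other gear.

Things in the scene. Friction and masses are not known exactly. Their poses are not given: they have to be found in the camera images.
- hook_grip (a point): Centre of the hooked rod's black handle, 80 long (own x) x 20 wide (y) x 30 high (z). Own x points to the hooked end, z up. A straight 8 mm thick rod runs level from the handle's centre line to 145 mm ahead of this point and there turns square down in an 8 mm leg. 0.15 kg, balance point 13 mm ahead of this point. It starts level in its cradle.
- hook_tip (a point): Lower, rounded end of the rod's leg: 145 mm ahead (own x) of the handle centre and 40 mm below it. Same axes as the handle.
- ring_center (a point): Centre (half-way up) of the dropped steel ring lying flat on the bench behind the guard: 46 mm outside diameter, 30 mm hole, 9 mm thick, about 0.07 kg (varies, as does friction).
- guard: Fixed grey guard; origin on the bench under its panel's middle, x away from the robot to behind the panel, y along it, z up. Panel 324 wide, 4 thick, 70 to 146 mm above the bench, open below. Behind it: side plates at y = +-162 (150 deep), roof of thin bars at 140 height. In front, carried by it: the aluminium V stop (see stop_slot).
- stop_slot (a point): Fixed point on the bench 51 mm before the panel, axes as the guard's: middle of the V stop's range. Two rigid flanks, 10 high, 50 long, 45 degrees either side of x, opening to the panel (mouth 60 mm). It is clamped anywhere within 15 mm of here along x; where is not measured: feel for it. A ring home touches both flanks: centre at y = 0, x -15 to +15 mm.
- rest_seat (a point): Centre of the rod's fixed aluminium cradle, 40 mm above the bench, where the handle's underside rests (handle centre 15 mm above it). Own x: the way the rod points. Two cross plates 6 mm thick, 32 mm ahead and behind, carry the handle between side lips 8 mm high, 28 mm apart. Free room for fingers between the plates down to 6 mm above the bench.
- carabiner0: Bystander: one of five aluminium carabiners in a row left of the guard, about 104 x 54 x 10 mm, lying flat; origin at its middle on the bench.
- carabiner1: Bystander: one of five aluminium carabiners in a row left of the guard, about 104 x 54 x 10 mm, lying flat; origin at its middle on the bench.
- carabiner2: Bystander: one of five aluminium carabiners in a row left of the guard, about 104 x 54 x 10 mm, lying flat; origin at its middle on the bench.
- carabiner3: Bystander: one of five aluminium carabiners in a row left of the guard, about 104 x 54 x 10 mm, lying flat; origin at its middle on the bench.
- carabiner4: Bystander: one of five aluminium carabiners in a row left of the guard, about 104 x 54 x 10 mm, lying flat; origin at its middle on the bench.
- scraper: Bystander: white plastic ski wax scraper, flat plate 125 x 60 x 5 mm; origin at the middle of its underside.
- ice_screw: Bystander: steel ice screw 20 mm thick, about 150 mm long, lying along its own x behind the guard with a 50 mm wide hanger plate; origin 50 mm from the hanger, on the bench.
- belay: Bystander: orange belay device, 50 x 36 x 30 mm, behind the guard; origin at the middle of its underside.
Not all that is in view belongs to the job. Of the things that look like the part that bears hook_grip, the middle-sized one is meant.

How it is judged:
On the way, in this order (a step that is already met when the one before it is completed fails the run):
1. the hook's end stands inside the ring behind the guard (horizontal distance between hook_tip and ring_center below 0.014 m and height (world z) of hook_tip below 0.0085 m and x of hook_tip in the frame of guard above 0.01 m), for 0.05 s.
2. the hook holds the ring home in the V stop with a pull that both the ring and the stop feel (more than 3 N for 0.5 s) (x of ring_center in the frame of guard between -0.071 and -0.032 m and y of ring_center in the frame of guard between -0.004 and 0.004 m and contact force between ring and guard above 3 N and contact force between hook and ring above 3 N), for 0.5 s.
At the end, for the whole second after the job is handed in: The ring lies flat and still in the V stop (centre within 4 mm of the guard's mid-line, 32 to 71 mm before the panel) and the rod lies still and level in its cradle (handle centre within 20 mm of the cradle's centre, 10 to 20 mm above its seat, in line within 0.2 rad) (x of ring_center in the frame of guard between -0.071 and -0.032 m and y of ring_center in the frame of guard between -0.004 and 0.004 m and angle between ring_center's own z axis and vertical below 0.1 rad and height (world z) of ring_center below 0.008 m and linear speed of each of ring, hook below 0.01 m/s and horizontal distance between hook_grip and rest_seat below 0.02 m and z of hook_grip in the frame of rest_seat between 0.01 and 0.02 m and angle between hook_grip's own z axis and vertical below 0.15 rad and angle between the x axis of hook_grip and the x axis of rest_seat, either way round below 0.2 rad); the robot touches nothing.
It fails at once if the hook, or the stop, bears on the ring with more than 20 N (contact force between hook and ring above 20 N or contact force between ring and guard above 20 N).
It fails at once if the hook presses on the guard with more than 20 N (contact force between hook and guard above 20 N).
It fails at once if the robot presses on the guard with more than 20 N (contact force between any of the arm, the fingers and guard above 20 N).
It fails at once if the gripper touches the ring (contact force between any of the fingers, the arm and ring above 0.5 N).
It fails at once if a bystander is moved by more than 20 mm (distance of any of carabiner0, carabiner1, carabiner2, carabiner3, carabiner4, scraper, ice_screw, belay from where it was at the start of the episode above 0.02 m).
It also fails if it takes over 59 s, if anything falls off the work surface, if the arm or the gripper's body presses on something with over 40 N, if the wrist force passes 120 N, or if a joint passes its speed limit or range.

## Working session

There is one attempt and no reset: what is moved stays moved. The work goes in short steps, Python scripts to look and compute and a tool call to move; the robot and the scene stay as the last step left them, time stands still between calls to the robot, and variables do not carry over. Pictures are saved under pics/ and viewed, at most 10 in all, crops included, and the job is handed in when it is done.

Besides the shell and the picture viewer there is one more tool, called after ">>>" by a JSON object that holds its "op" and its "data". send_rows: Moves the arm, as the interface text tells. Its arguments: {"type":"object","properties":{"increments":{"type":"array"},"newtons":{"type":"number"}},"required":["increments"]}

```bash
mkdir -p pics; ls; python3 - <<'E'
from workcell import *
import cv2
for n in("top","side"):
    cv2.imwrite(f"pics/{n}0.png",grab_frame(n)); p=camera_params(n); print(n,p)
print(observe())
E
```

```text
pics
top {'fovy': 45.046921114488676, 'cx': 310.84616727532165, 'cy': 236.69896418596883, 'extrinsics': array([[-0.00872936, -0.99991718,  0.0094572 , -0.03794339],
       [-0.9845133 ,  0.0069381 , -0.17517257,  0.51878446],
       [ 0.17509244, -0.01083988, -0.98449232,  1.41405098],
       [ 0.        ,  0.        ,  0.        ,  1.        ]])}
side {'fovy': 43.138777854683774, 'cx': 320.35799580953, 'cy': 238.03547183600995, 'extrinsics': array([[-0.98549666, -0.16808845,  0.02329381,  0.4918327 ],
       [-0.11674298,  0.57194004, -0.81194561,  0.12738697],
       [ 0.12315602, -0.80288908, -0.58326814,  1.25699168],
       [ 0.        ,  0.        ,  0.        ,  1.        ]])}
{'clock': 0.1, 'qpos': array([ 1.10982506,  0.52196398, -0.03633536,  1.5999033 ,  0.02120467,
        1.02109195, -0.11281041]), 'qd': array([-0.00017922, -0.0022232 ,  0.00078418, -0.00103549,  0.00097953,
        0.00077005,  0.00107891]), 'joint_efforts': array([ 2.58993845e-03, -9.28496075e+01,  1.98370121e+00, -3.70535409e+01,
        1.81168638e-02,  5.44619048e-03, -1.10232668e-05]), 'position': array([ 0.23793207, -0.57763978,  0.23079431]), 'tool_rot': array([-3.14061345e+00,  6.69749906e-05,  3.90758355e-01]), 'force': array([-0.30041546, -0.3613286 ,  0.50842353]), 'moment': array([ 0.02260965, -0.02627925, -0.00613153]), 'finger_force': 0.0, 'grip_width': 0.08548743255875665}
```

View pics/top0.png

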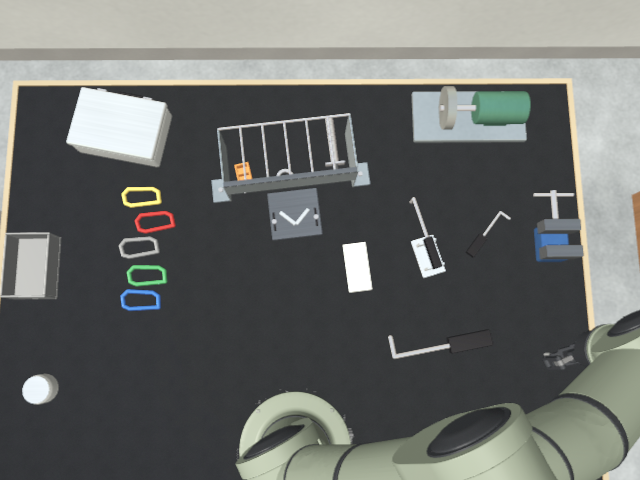

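View pics/side0.png

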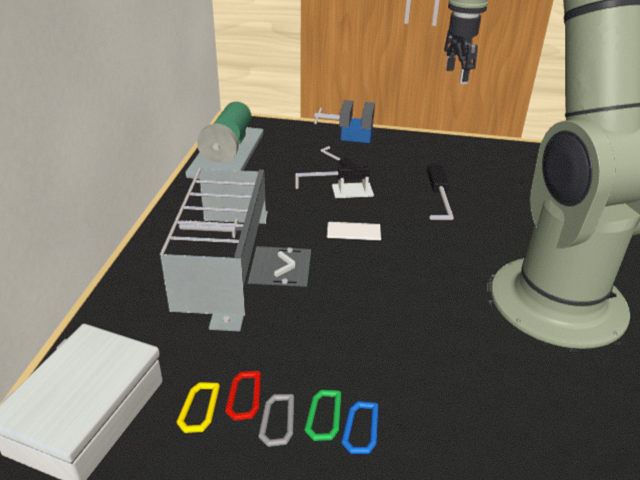

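Candidates for the hooked rod in the top view are a small one at (487,235), the one in the white cradle at (428,250), and a large one at (440,345). The middle-sized one is the one in the cradle. The ring shows at about (285,173) behind the guard panel, and the V stop at (295,218). Next is a close crop to check this.

```bash
cat > h.py <<'E'
from workcell import *
import numpy as np, cv2
def K(n):
    p=camera_params(n); f=240/np.tan(np.radians(p["fovy"])/2); return f,p["cx"],p["cy"],p["extrinsics"]
def proj(n,P):
    f,cx,cy,E=K(n); c=E[:3,:3]@np.array(P,float)+E[:3,3]; return np.array([cx+f*c[0]/c[2],cy+f*c[1]/c[2]])
def back(n,u,v,z):
    f,cx,cy,E=K(n); R=E[:3,:3]; o=-R.T@E[:3,3]; d=R.T@np.array([(u-cx)/f,(v-cy)/f,1]); return o+d*(z-o[2])/d[2]
E
python3 - <<'E'
from h import *
im=cv2.imread("pics/top0.png")
cv2.imwrite("pics/c1.png",cv2.resize(im[105:285,205:465],None,fx=3,fy=3,interpolation=cv2.INTER_CUBIC))
im=cv2.imread("pics/side0.png")
cv2.imwrite("pics/c2.png",cv2.resize(im[140:340,155:385],None,fx=3,fy=3,interpolation=cv2.INTER_CUBIC)[:600])
E
```

```text
(no output)
```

View pics/c1.png

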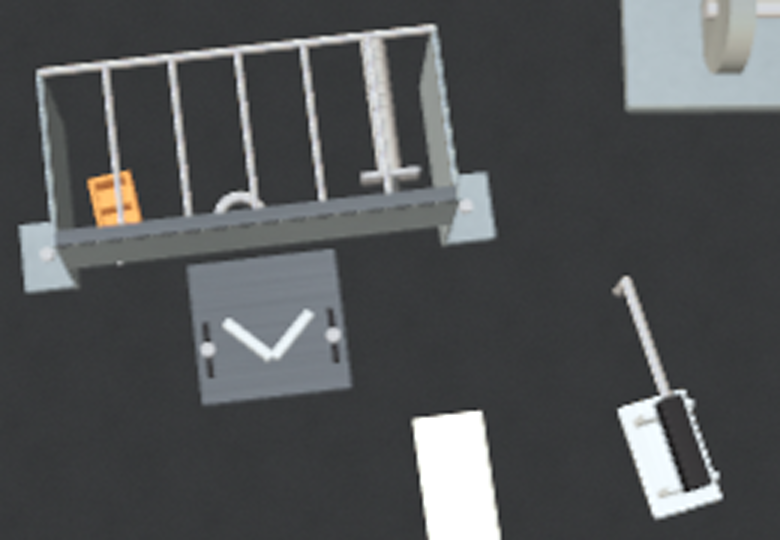

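View pics/c2.png

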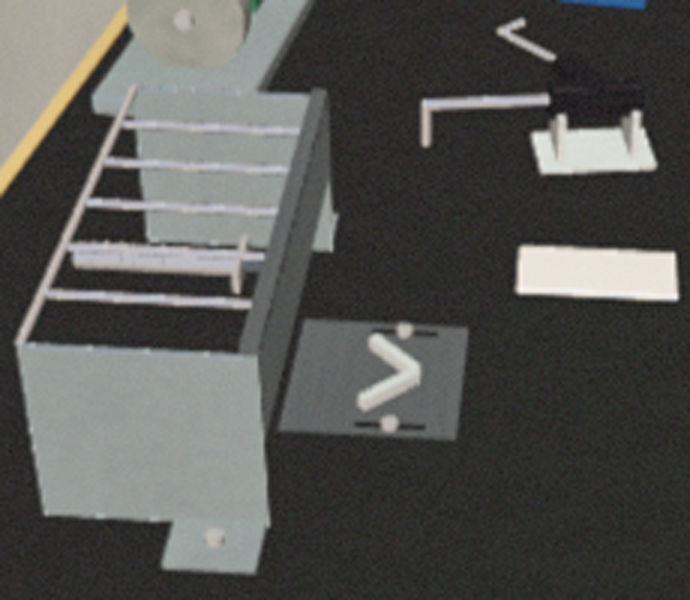

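The crops confirm it: the rod in the cradle has its handle centre at about crop (685,443) and its bend at (625,282), the ring arc top is at crop (239,192), and the V apex is at (272,357). Next I turn these into positions.

```bash
cat >> h.py <<'E'
from scipy.optimize import least_squares
def c1(x,y): return 205+(x+.5)/3-.5,105+(y+.5)/3-.5
def c2(x,y): return 155+(x+.5)/3-.5,140+(y+.5)/3-.5
def fit(obs,x0):
    # obs: (cam,u,v,[local pt]) -> x,y,yaw
    def r(q):
        c,s=np.cos(q[2]),np.sin(q[2]); o=[]
        for n,u,v,p in obs: o+=list(proj(n,[q[0]+c*p[0]-s*p[1],q[1]+s*p[0]+c*p[1],p[2]])-[u,v])
        return np.array(o)
    s=least_squares(r,x0,loss="soft_l1"); return s.x,r(s.x).reshape(-1,2).round(1)
E
python3 - <<'E'
from h import *
f,cx,cy,E=K("top"); print("cam",-E[:3,:3].T@E[:3,3])
g=[("top",*c1(40,70),[.15,.162,.14]),("top",*c1(436,27),[.15,-.162,.14]),
("top",*c1(57,243),[-.002,.162,.146]),("top",*c1(457,199),[-.002,-.162,.146]),
("side",*c2(22,343),[.15,.162,.14]),("side",*c2(256,352),[0,.162,.146]),
("side",*c2(322,90),[0,-.162,.146]),("side",*c2(45,516),[.15,.162,0]),("side",*c2(268,524),[0,.162,0])]
q,r=fit(g,[.7,0,0]); print("guard",q,r.tolist())
for k in ("top","side"):
    q1,r=fit([o for o in g if o[0]==k],[.7,0,0]); print(k,q1)
c,s=np.cos(q[2]),np.sin(q[2]); R=np.array([[c,-s],[s,c]])
loc=lambda P:(R.T@(np.array(P[:2])-q[:2])).round(4)
print("V apex top",loc(back("top",*c1(272,357),.01)),"tips",loc(back("top",*c1(228,322),.01)),loc(back("top",*c1(309,314),.01)))
print("V apex side",loc(back("side",*c2(415,372),.01)),"tips",loc(back("side",*c2(376,340),.01)),loc(back("side",*c2(363,403),.01)))
for p in[(239,192),(216,211),(263,207)]: 
    P=back("top",*c1(*p),.009);print("ring",P,loc(P))
# hook
h=[("top",*c1(668,399),[.04,0,.07]),("top",*c1(701,487),[-.04,0,.07]),("top",*c1(627,281),[.149,0,.059]),
("side",*c2(425,103),[.145,0,.059]),("side",*c2(427,145),[.145,0,.015]),("side",*c2(549,99),[.04,0,.057])]
q2,r=fit(h,[.5,-.25,.3]); print("hook",q2,r.tolist())
q3,r=fit(h[:3],[.5,-.25,.3]); print("hook top only",q3,r.tolist())
# cradle base plate corners
for p in[(618,408),(684,390),(722,497),(657,518)]: print("base",back("top",*c1(*p),.004))
E
```

```text
cam [ 0.26282934 -0.02621147  1.48335798]
guard [0.64189877 0.00657332 0.11667608] [[-0.9, 0.1], [-1.2, -0.9], [-0.7, 1.8], [0.7, 0.4], [-2.3, -0.1], [0.3, -1.6], [1.0, -0.7], [-0.7, -1.5], [0.3, -0.1]]
top [0.64284985 0.00584398 0.1072299 ]
side [0.64191673 0.00828077 0.12455988]
V apex top [-0.0829  0.0006] tips [-0.0474  0.0348] [-0.049  -0.0359]
V apex side [-0.0827  0.0059] tips [-0.0506 -0.0299] [-0.0492  0.0443]
ring [0.70807834 0.02600305 0.009     ] [0.068  0.0116]
ring [0.69087666 0.04621747 0.009     ] [0.0533 0.0337]
ring [0.69427107 0.00491783 0.009     ] [ 0.0518 -0.0077]
hook [ 0.47300783 -0.34322878  0.28859892] [[0.2, -0.7], [-0.2, 0.6], [-1.0, -1.1], [0.7, -0.9], [0.0, 0.0], [0.3, -0.5]]
hook top only [ 0.47179794 -0.34366139  0.28137805] [[0.5, -0.2], [-0.1, 1.1], [-0.4, -0.7]]
base [ 0.51363872 -0.30170463  0.004     ]
base [ 0.52907251 -0.35969175  0.004     ]
base [ 0.43550867 -0.38811745  0.004     ]
base [ 0.4178599  -0.33143299  0.004     ]
```

```bash
cat >> h.py <<'E'
from scipy.spatial.transform import Rotation as Ro
def inc(P,yaw):
    s=observe(); R=Ro.from_euler("xyz",s["tool_rot"]); T=Ro.from_euler("xyz",[np.pi,0,yaw])
    print("t",s["clock"],"pos",s["position"].round(4),"rot",s["tool_rot"].round(4),"F",s["force"].round(1),"w",round(s["grip_width"],4))
    print("mm",(R.inv().apply(np.array(P)-s["position"])*1e3).round(1),"deg",np.degrees((R.inv()*T).as_rotvec()).round(2))
E
python3 -c "
from h import *
inc([.4725,-.3435,.13],.285)"
```

```text
t 0.1 pos [ 0.2379 -0.5776  0.2308] rot [-3.1406e+00  1.0000e-04  3.9080e-01] F [-0.3 -0.4  0.5] w 0.0855
mm [ 306.1 -127.   100.9] deg [-0.06  0.01  6.06]
```

>>> {"op": "send_rows", "data": {"increments": [[[38,-16,12],[0,0,1],1],[[77,-32,25],[0,0,2],1],[[115,-48,38],[0,0,3],1],[[153,-64,50],[0,0,4],1],[[191,-79,63],[0,0,5],1],[[230,-95,76],[0,0,6],1],[[268,-111,88],[0,0,6],1],[[306,-127,101],[0,0,6],1],[[306,-127,101],[0,0,6],1],[[306,-127,101],[0,0,6],1]], "newtons": 80}}

```text
clock: 1.1
position: [0.4729, -0.343, 0.1297]
tool_rot: [-3.141, 0.001, 0.288]
force: [-0.9, -0.6, -0.9]
grip_width: 0.0853
finger_force: 0.0
```

```bash
python3 - <<'E'
from h import *
inc([.4725,-.3435,.034],.285)
im=grab_frame("top"); im2=grab_frame("side")
a=cv2.resize(im[190:290,380:480],None,fx=4,fy=4,interpolation=cv2.INTER_CUBIC);b=cv2.resize(im2[90:190,290:390],None,fx=4,fy=4,interpolation=cv2.INTER_CUBIC)
cv2.imwrite("pics/c3.png",np.hstack([a,b]))
E
```

```text
t 1.1 pos [ 0.4729 -0.343   0.1297] rot [-3.1407e+00  8.0000e-04  2.8800e-01] F [-0.9 -0.6 -0.9] w 0.0853
mm [-0.4  0.5 95.7] deg [-0.05  0.05  0.17]
```

View pics/c3.png

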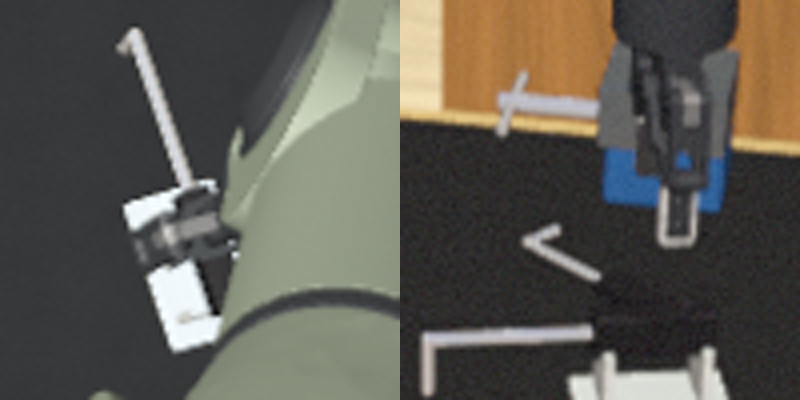

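The open gripper stands over the cradled handle: the finger is at crop (676,210) and the handle spans (595–715,325). I descend and grip.

>>> {"op": "send_rows", "data": {"increments": [[[0,0,25],[0,0,0],1],[[0,0,50],[0,0,0],1],[[0,0,72],[0,0,0],1],[[0,0,88],[0,0,0],1],[[0,0,96],[0,0,0],1],[[0,0,96],[0,0,0],1],[[0,0,96],[0,0,0],1]]}}

```text
clock: 1.9
position: [0.4726, -0.3445, 0.035]
tool_rot: [3.141, -0.0, 0.285]
force: [-1.1, -0.6, 0.6]
grip_width: 0.0851
finger_force: 0.0
```

>>> {"op": "send_rows", "data": {"increments": [[[0,0,0],[0,0,0],-1],[[0,0,0],[0,0,0],-1],[[0,0,0],[0,0,0],-1],[[0,0,0],[0,0,0],-1],[[0,0,0],[0,0,0],-1],[[0,0,0],[0,0,0],-1],[[0,0,0],[0,0,0],-1],[[0,0,0],[0,0,0],-1]], "newtons": 80}}

```text
clock: 2.7
position: [0.4727, -0.344, 0.0347]
tool_rot: [3.141, -0.0, 0.286]
force: [-2.4, 0.7, 5.6]
grip_width: 0.0189
finger_force: 77.9
```

>>> {"op": "send_rows", "data": {"increments": [[[0,0,-20],[0,0,0],-1],[[0,0,-40],[0,0,0],-1],[[0,0,-65],[0,0,0],-1],[[0,0,-80],[0,0,0],-1],[[0,0,-80],[0,0,0],-1],[[0,0,-80],[0,0,0],-1]]}}

```text
clock: 3.3
position: [0.4724, -0.3438, 0.1138]
tool_rot: [-3.141, 0.0, 0.286]
force: [0.2, 0.4, -0.9]
grip_width: 0.019
finger_force: 78.1
```

```bash
python3 - <<'E'
from h import *
gx,gy,a=.642,.0066,.115; c,s=np.cos(a),np.sin(a)
x,y=-.055-.145,0.0
P=[gx+c*x-s*y,gy+s*x+c*y,.115]; print(P); inc(P,a)
E
```

```text
[np.float64(0.44332104313715687), np.float64(-0.016349337678732763), 0.115]
t 3.3 pos [ 0.4724 -0.3438  0.1138] rot [-3.1414e+00  2.0000e-04  2.8610e-01] F [ 0.2  0.4 -0.9] w 0.019
mm [  64.5 -322.3   -1.1] deg [-0.01  0.01  9.8 ]
```

>>> {"op": "send_rows", "data": {"increments": [[[8,-40,0],[0,0,1.2],-1],[[16,-80,0],[0,0,2.5],-1],[[24,-120,0],[0,0,3.7],-1],[[32,-161,0],[0,0,4.9],-1],[[40,-201,0],[0,0,6.1],-1],[[48,-242,0],[0,0,7.4],-1],[[56,-282,0],[0,0,8.6],-1],[[64,-322,0],[0,0,9.8],-1],[[64,-322,0],[0,0,9.8],-1],[[64,-322,0],[0,0,9.8],-1]]}}

```text
clock: 4.3
position: [0.4427, -0.0162, 0.1135]
tool_rot: [-3.142, 0.001, 0.117]
force: [0.9, -0.9, -0.8]
grip_width: 0.0191
finger_force: 78.6
```

```bash
python3 - <<'E'
from h import *
s=observe();p=s["position"];y=s["tool_rot"][2];print(p.round(4),s["tool_rot"].round(4))
im=grab_frame("top"); im2=grab_frame("side")
tip=p+np.array([.145*np.cos(y),.145*np.sin(y),-.0197])
for z in(0,.044): 
    for n,I in(("top",im),("side",im2)):
        u=proj(n,tip+[0,0,z]); print(n,u); cv2.drawMarker(I,tuple(int(round(v)) for v in u),(0,0,255),cv2.MARKER_CROSS,5,1)
cv2.imwrite("pics/c4.png",np.hstack([cv2.resize(im[130:280,230:363],None,fx=3,fy=3),cv2.resize(im2[200:350,190:323],None,fx=3,fy=3)]))
# ring arc fit on bright pixels
c=im[160:190,270:305].astype(int); g=c.sum(2)//3
print(g[5:22])
E
```

```text
[ 0.4427 -0.0162  0.1135] [-3.1416e+00  1.4000e-03  1.1750e-01]
top [293.39590101 206.11216144]
side [280.17312347 229.99894947]
top [293.02294234 201.92290177]
side [279.84542442 212.45739357]
[[ 57  55  56  54  56  56  55  55  56  54  55  55  54  54  55  54  55  56
  190 202 140  55  56  56  55  56  57  56  56  56  56  57  58  56  56]
 [ 56  56  56  55  57  56  56  55  55  55  55  55  55  54  55  56  55  54
  193 204 141  54  56  55  55  55  57  56  56  55  55  56  56  56  55]
 [ 56  56  57  57  57  56  54  55  54  56  55  55  55  55  55  54  55  54
  169 202 151  56  54  55  55  56  55  56  56  57  57  56  56  57  57]
 [ 55  56  55  56  56  55  57  54  56  56  55  55  54  53  86  97  73  54
  168 206 158  61  54  55  54  55  56  57  58  56  56  56  56  55  57]
 [ 57  56  56  55  56  55  57  55  54  55  55 120 200 209 201 202 202 206
  194 208 164  67  56  56  55  55  56  56  57  56  56  56  57  56  56]
 [ 55  56  55  55  56  56  56  56  54 120 185 204 214 216 213 213 214 214
  208 212 164  73  55  55  55  56  55  56  56  56  56  56  57  56  55]
 [ 56  55  56  55  55  56  55  54 12
[... 859 characters left out ...]
 121 120 119 120 120 121 121 121 121 122 121 122
  122 122 124 124 124 125 124 125 126 125 126 126 126 119 116 108 105]
 [120 120 121 121 121 122 122 122 122 123 123 123 123 123 124 124 124 125
  125 125 125 125 118 114 108 104 104  97 123 110 106 102  93  89  94]
 [123 123 123 123 123 124 124 124 125 124 125 124 124 125 119 107 103 103
   97  93 111 117 102  92  91  93  89  97 111 107 106 105 104 103 104]
 [125 125 124 125 124 117 114 106 102 102  96 111 101 102  98  89  84  84
   97 102 107 108 104 102 103 103 103 105 106 106 106 106 107 107 107]
 [103  96 120 107 103  99  92  87  92  89  95 105 102 103 102 103 102 102
  104 106 106 106 106 106 106 106 106 106 106 106 107 106 107 107 109]]
```

View pics/c4.png

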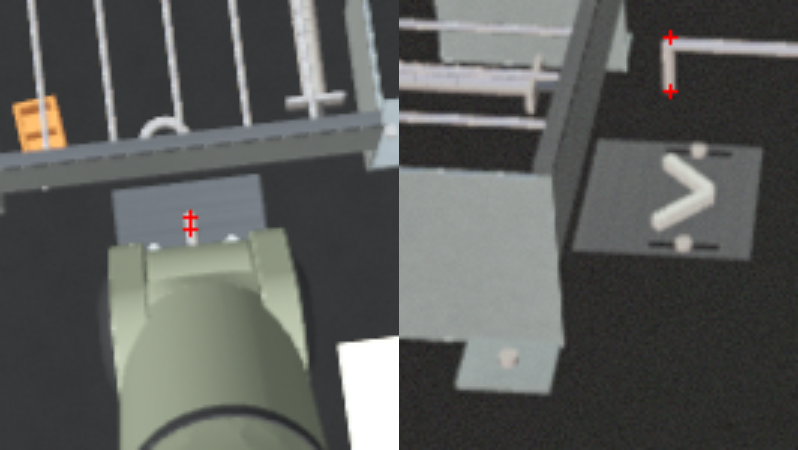

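The red crosses (predicted tip and bend) lie on the hook in both views, so the grasp is as modelled. Next I fit the ring's arc and work out the entry.

```bash
python3 - <<'E'
from h import *
E_=[(285,168.2),(280.9,169),(279,170),(278,171),(277.3,172),(276.6,173),(276.2,174),(276,175),(290.9,171),(292.4,172),(293.3,173)]
P=np.array([back("top",u,v,.009)[:2] for u,v in E_])
s=least_squares(lambda q:np.hypot(*(P-q).T)-.023,[.684,.025]); print(s.x,(s.fun*1e3).round(1))
r=least_squares(lambda q:np.hypot(*(P-q[:2]).T)-q[2],[.684,.025,.023]); print(r.x)
r=s.x
gx,gy,a=.642,.0066,.115; c,s=np.cos(a),np.sin(a)
d=np.array(r)-[gx,gy]; print("ring local",c*d[0]+s*d[1],-s*d[0]+c*d[1])
inc([r[0]-.145*c,r[1]-.145*s,.0355],a)
E
```

```text
[0.68685395 0.02504192] [-0.5 -0.3  0.2  0.1  0.   0.4  0.4  0.3 -1.   0.6  1.5]
[0.68517242 0.02485158 0.02419777]
ring local 0.04667382884364596 0.013173267674436702
t 4.4 pos [ 0.4429 -0.0178  0.1138] rot [3.1413e+00 1.1000e-03 1.1420e-01] F [ 0.3 -0.1 -2.2] w 0.0191
mm [102.3 -14.7  78.1] deg [ 0.02  0.06 -0.04]
```

>>> {"op": "send_rows", "data": {"increments": [[[0,-5,30],[0,0,0],-1],[[0,-10,60],[0,0,0],-1],[[0,-15,77],[0,0,0],-1],[[0,-15,77],[0,0,0],-1],[[25,-15,77],[0,0,0],-1],[[50,-15,77],[0,0,0],-1],[[75,-15,77],[0,0,0],-1],[[92,-15,77],[0,0,0],-1],[[101,-15,77],[0,0,0],-1],[[101,-15,77],[0,0,0],-1]]}}

```text
clock: 5.4
position: [0.5425, 0.0088, 0.0378]
tool_rot: [3.141, -0.001, 0.114]
force: [0.2, 0.1, -1.7]
grip_width: 0.0189
finger_force: 78.7
```

```bash
python3 - <<'E'
from h import *
a=.115;inc([.686-.145*np.cos(a),.025-.145*np.sin(a),.0245],a)
im=grab_frame("top"); c=im[160:180,270:305].astype(int); print((c.sum(2)//3)[3:16])
s=observe();p=s["position"];y=s["tool_rot"][2];print(proj("top",p+np.array([.149*np.cos(y),.149*np.sin(y),.0243])))
E
```

```text
t 5.4 pos [0.5425 0.0088 0.0378] rot [ 3.1415e+00 -9.0000e-04  1.1390e-01] F [ 0.2  0.1 -1.7] w 0.0189
mm [-0.6  0.4 13.3] deg [ 0.01 -0.05 -0.06]
[[ 56  56  56  57  56  56  55  55  54  55  54  54  54  54  54  55  54  97
  193 172  91  54  55  55  56  58  55  56  56  55  55  55  57  56  56]
 [ 56  56  55  57  56  55  55  55  54  55  54  54  54  53  55  54  56  67
  190 202 141  55  55  56  57  57  56  57  56  55  56  56  56  55  56]
 [ 56  57  55  55  56  55  53  56  56  55  55  54  55  54  55  54  54  55
  190 202 140  54  56  56  55  56  57  56  56  56  56  56  57  56  63]
 [ 56  56  56  55  55  56  56  56  55  54  55  55  55  54  54  54  55  55
  193 205 140  55  55  56  55  56  56  56  57  76  95 111 119 119 121]
 [ 55  56  56  55  56  55  55  55  54  55  54  55  56  54  54  55  55  54
  169 202 151  56  54  55  56  56  55  56  70 126 135 133 135 135 135]
 [ 56  57  56  56  56  56  56  54  54  56  56  55  55  55  85  96  73  54
  167 206 158  61  54  55  56  56  56  57  73 153 152 136 136 137 137]
 [ 56  55  55  55  56  56  57  56  55  55  53 119 191 201 183 194 202 206
  195 208
[... 260 characters left out ...]
 149 144 139 141 141
  139 136 137 138 139 141 142 143 144 146 131 127 139 139 136 137 136]
 [ 78  82  99 103 114 121 122 123 126 141 142 140 138 139 140 141 142 143
  145 146 147 147 148 150 150 152 153 153 138 129 152 147 136 136 137]
 [126 128 131 134 136 139 140 141 143 143 144 146 147 148 149 150 151 152
  153 153 154 155 155 156 157 158 159 160 145 127 153 148 136 137 137]
 [142 143 145 146 147 148 149 150 151 151 152 153 154 154 155 156 156 157
  159 159 160 161 161 162 163 163 164 164 155 134 145 142 136 137 136]
 [151 152 152 153 153 154 154 156 156 157 157 158 159 160 160 162 162 162
  163 164 165 165 161 158 159 161 161 162 161 139 137 142 138 137 136]]
[283.69715105 169.65186923]
```

>>> {"op": "send_rows", "data": {"increments": [[[0,0,4],[0,0,0],-1],[[0,0,8],[0,0,0],-1],[[0,0,11],[0,0,0],-1],[[0,0,13],[0,0,0],-1],[[0,0,13],[0,0,0],-1],[[0,0,13],[0,0,0],-1]]}}

```text
clock: 6.05
position: [0.5417, 0.0095, 0.0243]
tool_rot: [3.142, 0.0, 0.115]
force: [-0.3, 0.7, -0.5]
grip_width: 0.0191
finger_force: 78.7
```

>>> {"op": "send_rows", "data": {"increments": [[[-5,0,0],[0,0,0],-1],[[-10,1,0],[0,0,0],-1],[[-16,3,0],[0,0,0],-1],[[-22,5,0],[0,0,0],-1],[[-28,7,0],[0,0,0],-1],[[-34,9,0],[0,0,0],-1],[[-40,11,0],[0,0,0],-1],[[-46,13,0],[0,0,0],-1],[[-52,13,0],[0,0,0],-1],[[-57,13,0],[0,0,0],-1]]}}

```text
clock: 7.05
position: [0.4862, -0.01, 0.0243]
tool_rot: [-3.142, -0.0, 0.115]
force: [0.3, 0.8, -1.6]
grip_width: 0.0195
finger_force: 78.6
```

>>> {"op": "send_rows", "data": {"increments": [[[-4,0,0],[0,0,0],-1],[[-8,0,0],[0,0,0],-1],[[-12,0,0],[0,0,0],-1],[[-16,0,0],[0,0,0],-1],[[-20,0,0],[0,0,0],-1],[[-23,0,0],[0,0,0],-1],[[-26,0,0],[0,0,0],-1],[[-28,0,0],[0,0,0],-1],[[-29,0,0],[0,0,0],-1],[[-29,0,0],[0,0,0],-1]]}}

```text
clock: 8.05
position: [0.4578, -0.0132, 0.0243]
tool_rot: [-3.142, 0.0, 0.115]
force: [0.2, -0.0, -1.1]
grip_width: 0.019
finger_force: 78.6
```

```bash
python3 - <<'E'
from h import *
F=[];s=observe();p=s["position"];y=s["tool_rot"][2];tip=p+np.array([.145*np.cos(y),.145*np.sin(y),-.0197])
gx,gy,a=.642,.0066,.115; c,s_=np.cos(a),np.sin(a); d=tip[:2]-[gx,gy]
print("tip local",c*d[0]+s_*d[1],-s_*d[0]+c*d[1],tip[2],s["force"],s["clock"])
im2=grab_frame("side");im=grab_frame("top")
cv2.imwrite("pics/c5.png",np.hstack([cv2.resize(im[150:250,240:340],None,fx=4,fy=4),cv2.resize(im2[210:310,220:320],None,fx=4,fy=4)]))
E
```

```text
tip local -0.04028375473702677 0.001455258446522069 0.004607870949445442 [ 0.2370382  -0.03545457 -1.05823882] 8.05
```

View pics/c5.png

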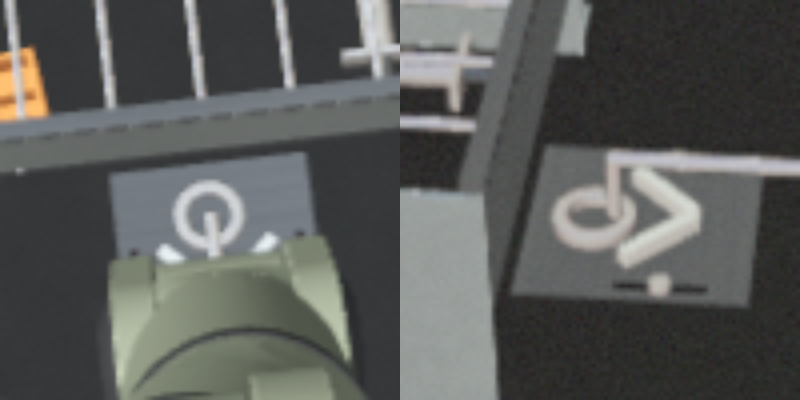

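The ring (top crop (209,213), side crop (592,218)) is on the hook, and its front edge is entering the V mouth. I now creep in, watching the force.

>>> {"op": "send_rows", "data": {"increments": [[[-1.5,0,0],[0,0,0],-1],[[-3,0,0],[0,0,0],-1],[[-4.5,0,0],[0,0,0],-1],[[-6,0,0],[0,0,0],-1],[[-6,0,0],[0,0,0],-1]]}}

```text
clock: 8.65
position: [0.4516, -0.0139, 0.0243]
tool_rot: [-3.142, 0.0, 0.115]
force: [0.1, 0.3, -1.8]
grip_width: 0.0191
finger_force: 78.6
```

>>> {"op": "send_rows", "data": {"increments": [[[-1,0,0],[0,0,0],-1],[[-2,0,0],[0,0,0],-1],[[-2,0,0],[0,0,0],-1]]}}

```text
clock: 8.95
position: [0.4498, -0.0142, 0.0243]
tool_rot: [-3.142, 0.0, 0.115]
force: [0.2, 1.1, -1.3]
grip_width: 0.0193
finger_force: 78.6
```

>>> {"op": "send_rows", "data": {"increments": [[[-1,0,0],[0,0,0],-1],[[-2,0,0],[0,0,0],-1],[[-2,0,0],[0,0,0],-1]]}}

```text
clock: 9.25
position: [0.4477, -0.0144, 0.0243]
tool_rot: [-3.142, 0.0, 0.115]
force: [-0.2, 0.4, -1.6]
grip_width: 0.0194
finger_force: 78.6
```

>>> {"op": "send_rows", "data": {"increments": [[[-1,0,0],[0,0,0],-1],[[-1,0,0],[0,0,0],-1]]}}

```text
clock: 9.45
position: [0.4468, -0.0145, 0.0243]
tool_rot: [-3.142, 0.0, 0.115]
force: [0.5, 0.4, -1.6]
grip_width: 0.019
finger_force: 78.6
```

>>> {"op": "send_rows", "data": {"increments": [[[-1,0,0],[0,0,0],-1],[[-1,0,0],[0,0,0],-1]]}}

```text
clock: 9.65
position: [0.4458, -0.0146, 0.0243]
tool_rot: [-3.142, 0.0, 0.115]
force: [0.7, -0.8, -0.5]
grip_width: 0.019
finger_force: 78.6
```

>>> {"op": "send_rows", "data": {"increments": [[[-1,0,0],[0,0,0],-1],[[-1,0,0],[0,0,0],-1]]}}

```text
clock: 9.85
position: [0.4448, -0.0147, 0.0243]
tool_rot: [-3.142, 0.0, 0.115]
force: [-0.2, -0.0, -1.0]
grip_width: 0.0191
finger_force: 78.6
```

>>> {"op": "send_rows", "data": {"increments": [[[-1,0,0],[0,0,0],-1],[[-1,0,0],[0,0,0],-1]]}}

```text
clock: 10.05
position: [0.4438, -0.0148, 0.0243]
tool_rot: [-3.142, 0.0, 0.115]
force: [0.2, -0.3, -1.1]
grip_width: 0.0189
finger_force: 78.6
```

>>> {"op": "send_rows", "data": {"increments": [[[-1,0,0],[0,0,0],-1],[[-1,0,0],[0,0,0],-1]]}}

```text
clock: 10.25
position: [0.4428, -0.015, 0.0243]
tool_rot: [-3.142, 0.0, 0.115]
force: [0.5, -0.1, -2.0]
grip_width: 0.0192
finger_force: 78.6
```

```bash
python3 - <<'E'
from h import *
s=observe();print(s["force"],s["position"],s["moment"])
im2=grab_frame("side");im=grab_frame("top")
cv2.imwrite("pics/c6.png",np.hstack([cv2.resize(im[150:250,240:340],None,fx=4,fy=4),cv2.resize(im2[210:310,220:320],None,fx=4,fy=4)]))
E
```

```text
[ 0.46240434 -0.09476141 -1.99479774] [ 0.4428011  -0.01496595  0.02429497] [ 0.01162012 -0.05197471  0.02062396]
```

View pics/c6.png

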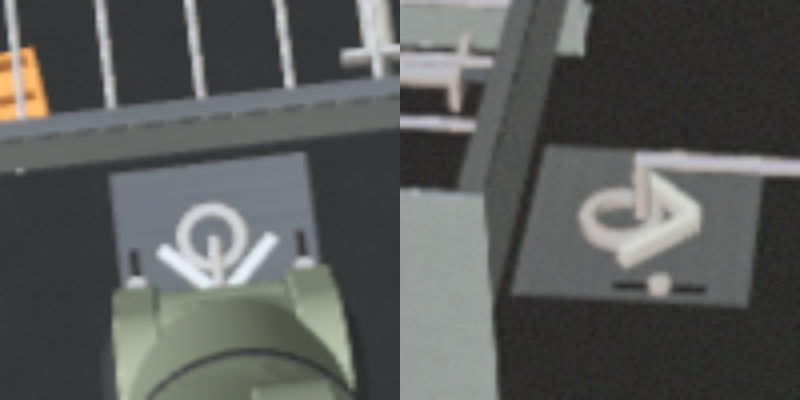

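The ring (top crop (210,236)) is between the flanks with a few mm still to go. I keep creeping.

>>> {"op": "send_rows", "data": {"increments": [[[-1,0,0],[0,0,0],-1],[[-1,0,0],[0,0,0],-1]]}}

```text
clock: 10.55
position: [0.4418, -0.0151, 0.0243]
tool_rot: [-3.142, 0.0, 0.115]
force: [-0.0, 0.3, -0.4]
grip_width: 0.019
finger_force: 78.6
```

>>> {"op": "send_rows", "data": {"increments": [[[-1,0,0],[0,0,0],-1],[[-1,0,0],[0,0,0],-1]]}}

```text
clock: 10.75
position: [0.4408, -0.0152, 0.0243]
tool_rot: [-3.142, 0.0, 0.115]
force: [0.3, -0.6, -1.0]
grip_width: 0.0191
finger_force: 78.6
```

>>> {"op": "send_rows", "data": {"increments": [[[-1,0,0],[0,0,0],-1],[[-1,0,0],[0,0,0],-1]]}}

```text
clock: 10.95
position: [0.4399, -0.0153, 0.0243]
tool_rot: [-3.142, 0.0, 0.115]
force: [0.5, -0.1, -1.6]
grip_width: 0.0191
finger_force: 78.6
```

>>> {"op": "send_rows", "data": {"increments": [[[-1,0,0],[0,0,0],-1],[[-1,0,0],[0,0,0],-1]]}}

```text
clock: 11.15
position: [0.4394, -0.0153, 0.0244]
tool_rot: [-3.142, -0.001, 0.115]
force: [3.4, -0.4, -2.1]
grip_width: 0.0192
finger_force: 78.6
```

>>> {"op": "send_rows", "data": {"increments": [[[-0.7,0,0],[0,0,0],-1],[[-0.7,0,0],[0,0,0],-1]]}}

```text
clock: 11.35
position: [0.4391, -0.0154, 0.0244]
tool_rot: [-3.142, -0.002, 0.115]
force: [6.0, 0.9, -3.4]
grip_width: 0.0192
finger_force: 78.5
```

>>> {"op": "send_rows", "data": {"increments": [[[-0.7,0,0],[0,0,0],-1],[[-0.7,0,0],[0,0,0],-1]]}}

```text
clock: 11.55
position: [0.4388, -0.0154, 0.0245]
tool_rot: [-3.142, -0.002, 0.115]
force: [8.1, 0.1, -4.3]
grip_width: 0.019
finger_force: 78.3
```

Contact: the pull is 8 N, so I hold it.

>>> {"op": "send_rows", "data": {"increments": [[[0,0,0],[0,0,0],-1],[[0,0,0],[0,0,0],-1],[[0,0,0],[0,0,0],-1],[[0,0,0],[0,0,0],-1],[[0,0,0],[0,0,0],-1],[[0,0,0],[0,0,0],-1],[[0,0,0],[0,0,0],-1],[[0,0,0],[0,0,0],-1]]}}

```text
clock: 12.35
position: [0.4388, -0.0154, 0.0245]
tool_rot: [3.142, -0.002, 0.115]
force: [7.6, 0.3, -4.7]
grip_width: 0.0189
finger_force: 78.3
```

```bash
python3 - <<'E'
from h import *
im2=grab_frame("side");im=grab_frame("top"); s=observe(); print(s["force"],s["position"])
cv2.imwrite("pics/c7.png",np.hstack([cv2.resize(im[175:235,260:320],None,fx=6,fy=6),cv2.resize(im2[230:290,250:310],None,fx=6,fy=6)]))
E
```

```text
[ 7.62772491  0.39505979 -3.86736235] [ 0.43884366 -0.01544229  0.02450598]
```

View pics/c7.png

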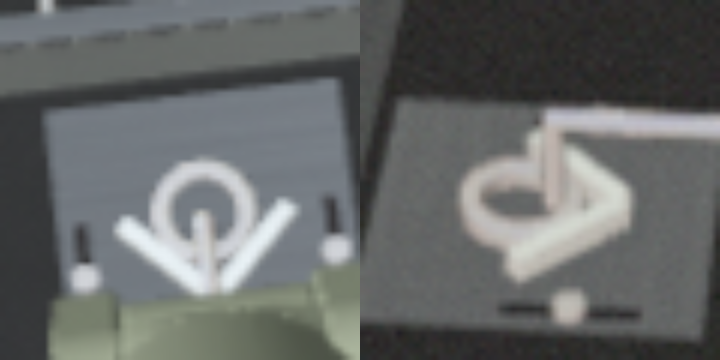

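The ring is seated against both flanks: the measured force is almost pure pull along the axis. I unload to the hole centre, then lift clear.

>>> {"op": "send_rows", "data": {"increments": [[[1,0,0],[0,0,0],-1],[[3,0,0],[0,0,0],-1],[[6,0,0],[0,0,0],-1],[[9,0,0],[0,0,0],-1],[[11.5,0,0],[0,0,0],-1],[[11.5,0,0],[0,0,0],-1],[[11.5,0,0],[0,0,0],-1]]}}

```text
clock: 13.15
position: [0.4489, -0.0142, 0.0243]
tool_rot: [-3.142, 0.0, 0.115]
force: [-0.7, 0.0, -2.8]
grip_width: 0.0193
finger_force: 78.6
```

>>> {"op": "send_rows", "data": {"increments": [[[0,0,-4],[0,0,0],-1],[[0,0,-10],[0,0,0],-1],[[0,0,-20],[0,0,0],-1],[[0,0,-40],[0,0,0],-1],[[0,0,-65],[0,0,0],-1],[[0,0,-85],[0,0,0],-1],[[0,0,-90],[0,0,0],-1],[[0,0,-90],[0,0,0],-1]]}}

```text
clock: 13.95
position: [0.4494, -0.0142, 0.1152]
tool_rot: [3.142, -0.002, 0.115]
force: [-0.2, 0.4, -2.0]
grip_width: 0.0188
finger_force: 78.7
```

```bash
python3 - <<'E'
from h import *
inc([.4727,-.344,.115],.286)
im2=grab_frame("side")
# ring centre and tilt check from side image, compare with the held-home picture
a=cv2.imread("pics/c7.png")[:,360:]; b=cv2.resize(im2[230:290,250:310],None,fx=6,fy=6)
print(cv2.phaseCorrelate(a[180:300,90:170,1].astype(np.float32),b[180:300,90:170,1].astype(np.float32)))
E
```

```text
t 13.95 pos [ 0.4494 -0.0142  0.1152] rot [ 3.1416e+00 -1.9000e-03  1.1490e-01] F [-0.2  0.4 -2. ] w 0.0188
mm [-1.470e+01  3.303e+02  2.000e-01] deg [ 0.01 -0.11 -9.8 ]
((0.01747098722131568, 0.08761104061126446), 0.8631156218051911)
```

The ring stayed put, so I return to the cradle.

>>> {"op": "send_rows", "data": {"increments": [[[-2,41,0],[0,0,-1.2],-1],[[-4,82,0],[0,0,-2.5],-1],[[-6,124,0],[0,0,-3.7],-1],[[-8,165,0],[0,0,-4.9],-1],[[-10,206,0],[0,0,-6.1],-1],[[-12,248,0],[0,0,-7.4],-1],[[-14,289,0],[0,0,-8.6],-1],[[-14.7,330.3,0],[0,0,-9.8],-1],[[-14.7,330.3,0],[0,0,-9.8],-1],[[-14.7,330.3,0],[0,0,-9.8],-1]]}}

```text
clock: 15.0
position: [0.4714, -0.3443, 0.1128]
tool_rot: [-3.14, 0.001, 0.284]
force: [-0.1, 1.5, -2.2]
grip_width: 0.0192
finger_force: 78.8
```

>>> {"op": "send_rows", "data": {"increments": [[[0,0,20],[0,0,0],-1],[[0,0,40],[0,0,0],-1],[[0,0,55],[0,0,0],-1],[[0,0,60],[0,0,0],-1],[[0,0,60],[0,0,0],-1],[[0,0,60],[0,0,0],-1]]}}

```text
clock: 15.6
position: [0.4726, -0.344, 0.0548]
tool_rot: [3.141, -0.0, 0.286]
force: [-0.4, 0.6, -1.5]
grip_width: 0.019
finger_force: 78.9
```

```bash
python3 - <<'E'
from h import *
inc([.4727,-.344,.0347],.286)
E
```

```text
t 15.6 pos [ 0.4726 -0.344   0.0548] rot [ 3.1412e+00 -4.0000e-04  2.8630e-01] F [-0.4  0.6 -1.5] w 0.019
mm [ 0.1  0.  20.1] deg [ 0.02 -0.02  0.02]
```

>>> {"op": "send_rows", "data": {"increments": [[[0,0,6],[0,0,0],-1],[[0,0,11],[0,0,0],-1],[[0,0,15],[0,0,0],-1],[[0,0,18],[0,0,0],-1],[[0,0,19.5],[0,0,0],-1],[[0,0,20],[0,0,0],-1],[[0,0,20],[0,0,0],-1]]}}

```text
clock: 16.3
position: [0.4721, -0.3439, 0.0346]
tool_rot: [-3.141, 0.0, 0.286]
force: [-3.5, 3.2, 8.0]
grip_width: 0.0193
finger_force: 80.5
```

>>> {"op": "send_rows", "data": {"increments": [[[0,0,0],[0,0,0],0],[[0,0,0],[0,0,0],0],[[0,0,0],[0,0,0],1],[[0,0,0],[0,0,0],1],[[0,0,0],[0,0,0],1],[[0,0,0],[0,0,0],1],[[0,0,0],[0,0,0],1],[[0,0,0],[0,0,0],1]]}}

```text
clock: 17.1
position: [0.4723, -0.3441, 0.0343]
tool_rot: [3.142, -0.0, 0.286]
force: [0.4, 0.6, -0.1]
grip_width: 0.0855
finger_force: 0.0
```

>>> {"op": "send_rows", "data": {"increments": [[[0,0,-10],[0,0,0],1],[[0,0,-30],[0,0,0],1],[[0,0,-55],[0,0,0],1],[[0,0,-90],[0,0,0],1],[[0,0,-130],[0,0,0],1],[[0,0,-170],[0,0,0],1],[[-40,0,-180],[0,0,0],1],[[-80,0,-180],[0,0,0],1],[[-80,0,-180],[0,0,0],1],[[-80,0,-180],[0,0,0],1]]}}

```text
clock: 18.1
position: [0.395, -0.367, 0.2153]
tool_rot: [3.141, -0.001, 0.285]
force: [0.4, -0.3, 0.7]
grip_width: 0.0854
finger_force: 0.0
```

```bash
python3 - <<'E'
from h import *
im2=grab_frame("side");im=grab_frame("top"); s=observe(); print(s["clock"],s["position"],s["force"])
x=lambda I,a,b:cv2.resize(I[a:a+100,b:b+130],None,fx=3,fy=3)
cv2.imwrite("pics/c8.png",np.vstack([np.hstack([x(im,190,370),x(im,150,235)]),np.hstack([x(im2,120,280),x(im2,210,200)])]))
E
```

```text
18.2 [ 0.39626973 -0.36627701  0.2146707 ] [ 0.45362036 -0.28999264 -0.52120878]
```

View pics/c8.png

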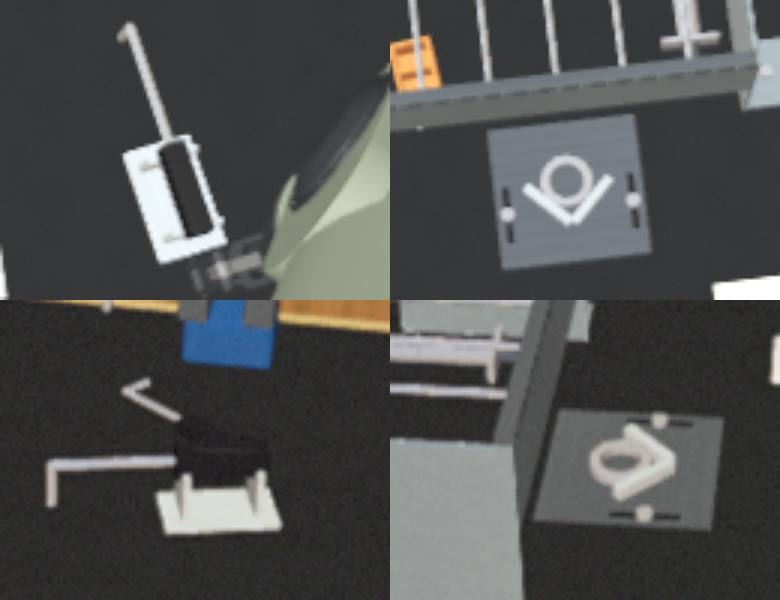

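The rod lies level in its cradle (crop (185,190)), and the ring sits flat and home in the V (crop (567,182)). I hand in.

```bash
python3 -c "
from workcell import *
print(job_done())"
```

```text
the job is handed in; nothing more can be done
None
```

I handed the job in at about 18 s: the hook pulled the ring home into the V stop and held it there at about 7.6–8 N for roughly 0.8 s, and the rod is back in its cradle; no verdict came back.

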